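# Find the jar with the forgotten mixing ball

## Robot

A 6-joint arm with a two-finger parallel gripper is mounted at the origin on the work surface. World frame = base frame: x ahead of the robot, y to its left, z up, the work surface at z = 0. Lengths are in m, angles in rad, forces in N, time in s.
With the tool pointing down it reaches from about 0.4 to 0.825 m from the base axis. Payload 7 kg.
Tool frame: the origin (TCP) lies between the finger pads; the fingertips stand 22 mm ahead of it and the grasp point (between the pads) lies 3 mm ahead of it; z points along the fingers, y is the direction in which the jaws open and shut (so a half turn about z gives the same grasp; the last joint's range is limited). The gripper opens to 88 mm and grips with 3 to 60 N. Pads are 19 mm wide; open, the fingers measure 130 mm over their backs; the gripper's body (78 mm by 193 mm) begins 47 mm behind the grasp point.
Start: joints at [1.402, 0.359, 0.012, 0, -1.224, -0.288], TCP at [0.298, 0.606, 0.249] pointing down, gripper open.
Joint ranges: [-3.07, 3.07], [-1.43, 2.12], [-1.02, 1.25], [-3.03, 1.67], [-3.05, -0], [-3.03, 3.03]. Speed limits (rad/s): [2.39, 2.39, 3.01, 3.14, 3.14, 3.14].

## Interface

Orientations are given as [roll, pitch, yaw] about the fixed x, y, z axes, in that order (R = Rz(yaw) Ry(pitch) Rx(roll)).
In Python, from station import * gives the robot as it stands. The module is installed in compiled form; this text tells all that it offers.
- The arm moves only by the tool move_arm, never from a script. Its argument "rows" is a list of rows, each an object with "delta_rot": the turn, a rotation vector about the world's x, y, z in degrees, a list of three; "delta_pos": the shift along the world's x, y, z in cm, a list of three; "hand": the finger opening in cm, from 0 to 8.76. A call has exactly 10 rows; each row shifts and turns the commanded pose from where the row before left it; what a row does not reach is not made up. A row lasts 1/10 s, in which the tool goes at most 50 mm and 8.59 degrees, less where a joint would pass 70% of its speed; a pose out of reach is approached as far as the arm can. A call is refused whole if a number of a shift passes 5 or a number of a turn 8.59, either way. A call with a gripper value outside its range is refused whole. The fingers move at their own pace and stop on an object; "force" is the grip in N (left out, the last holds). Time passes only in rows, so rows that do not move let the fingers close, or fill a call up. It gives the time, the measured TCP pose, the force and the opening at its end, in the units of the state.
- get_state(): the state, without advancing time (a new reading comes with each control period).
- grab_frame(name): name is "scene" or "top"; returns the picture (400x640x3 uint8, blue, green, red); there is no depth.
- camera_info(name): a dict with "camera_matrix" (3x3 intrinsics, pixels), "dist" ([k1, k2, p1, p2, k3] as OpenCV has them; the pictures are not rectified), "world_from_camera" (4x4, takes a point from camera to world coordinates). Camera axes: x right, y down, z forward; pixel columns grow to the right and rows downward; lengths in m; the calibration is good to about 2 mm. A picture is of the moment at which its call begins. camera_info takes no time and is no camera call.
- job_done(): hands the job in, once; it reports no verdict.
The state is a dict: "t": time; "q": joint angles; "qd": joint speeds; "joint_efforts": joint torques, N m; "eef_pos": TCP position; "ee_rot": TCP orientation; "force": force on the tool from outside, world axes, zero at the start; "moment": the same for the moment, N m; "width": finger opening in m.
Only numpy, scipy, OpenCV 4.12 (cv2) and the standard library are available. Lean on these libraries where they do the work, as an engineer would, in place of code of your own. Each camera call takes 0.05 s, during which the arm holds its last target.

## Task

One of the three sealed white jars still has its loose steel mixing ball inside: going from the robot's left to its right, lift each jar in turn, hold it, shake it briskly to and fro in the air above its own place to feel whether it rattles, steady it, and stand it back upright where it was (the last may stay in hand if it is the one). Take only the rattling jar to the steel tray and finish holding it still and upright above the middle of the tray, about a hand's width clear of it, without setting it down or letting go. Leave the beaker, bottle and mortar alone.

Things in the scene. Friction and masses are not known exactly. Their poses are not given: they have to be found in the camera images.
- jar_a: Opaque white screw-lid jar, one of three alike, any may rattle. Body 66 mm wide, lid 68 mm wide from 76 to 92 mm up. Origin: centre of underside, z up. 0.34 to 0.45 kg, weight does not tell which. In one a loose 37 mm, 0.21 kg steel ball rolls sideways on the dished floor, 3.5 times a second for 1 to 2 s after a quick stop, swaying wrist force (about 1 N) and moment; the others' contents are solid.
- jar_b: Opaque white screw-lid jar, one of three alike, any may rattle. Body 66 mm wide, lid 68 mm wide from 76 to 92 mm up. Origin: centre of underside, z up. 0.34 to 0.45 kg, weight does not tell which. In one a loose 37 mm, 0.21 kg steel ball rolls sideways on the dished floor, 3.5 times a second for 1 to 2 s after a quick stop, swaying wrist force (about 1 N) and moment; the others' contents are solid.
- jar_c: Opaque white screw-lid jar, one of three alike, any may rattle. Body 66 mm wide, lid 68 mm wide from 76 to 92 mm up. Origin: centre of underside, z up. 0.34 to 0.45 kg, weight does not tell which. In one a loose 37 mm, 0.21 kg steel ball rolls sideways on the dished floor, 3.5 times a second for 1 to 2 s after a quick stop, swaying wrist force (about 1 N) and moment; the others' contents are solid.
- tray: shallow open stainless steel tray, fixed to the bench, 160 mm (its x) by 200 mm (its y), rim 20 mm high, walls and floor about 4 mm thick. Origin: centre of the underside
- beaker: clear glass beaker, 70 mm in diameter, 85 mm high; stands on the bench as a bystander; leave it alone. Origin: centre of the underside
- bottle: amber glass bottle with a black cap, 60 mm in diameter, 110 mm high; stands on the bench as a bystander; leave it alone. Origin: centre of the underside
- mortar: white ceramic mortar bowl, 100 mm in diameter, 60 mm high; stands on the bench as a bystander; leave it alone. Origin: centre of the underside
Things that resemble listed ones, but are neither listed nor needed, are in the scene too. What is shaped like the jar_c but yellow is not meant. Leave any blue look-alike of the jar_a alone.

How it is judged:
By the outcome, as a careful person would: the job done as asked, in the order asked, and still so for the second after the job is handed in, while the arm keeps its last pose, push and grip.
It also fails if it takes over 72 s, if anything falls off the work surface, if the arm or the gripper's body presses on something with over 40 N, if the wrist force passes 120 N, or if a joint passes its speed limit or range.

## Working session

There is one attempt and no reset: what is moved stays moved. The work goes in short steps, Python scripts to look and compute and a tool call to move; the robot and the scene stay as the last step left them, time stands still between calls to the robot, and variables do not carry over. Pictures are saved under pics/ and viewed, and the job is handed in when it is done.

Besides the shell and the picture viewer there is one more tool, called after "Request:" by a JSON object that holds its "method" and its "body". move_arm: Moves the arm, as the interface text tells. Its arguments: {"type":"object","properties":{"rows":{"type":"array"},"force":{"type":"number"}},"required":["rows"]}

```bash
mkdir -p pics; python3 - <<'E'
from station import *
import cv2
s=get_state(); print(s)
for n in ("scene","top"):
    cv2.imwrite(f"pics/{n}0.png",grab_frame(n)); c=camera_info(n); print(n,c)
E
```

```text
{'t': 0.0, 'q': array([ 1.40213072e+00,  3.59370159e-01,  1.10441886e-02, -3.44892969e-04,
       -1.22407259e+00, -2.88078764e-01]), 'qd': array([-0.00177718, -0.00049307,  0.00023682, -0.00019908, -0.00025646,
       -0.00134084]), 'joint_efforts': array([-5.39185075e-04, -5.82718170e+01,  2.93048036e+01,  6.99754804e+00,
        7.03870930e-03, -1.48589302e-04]), 'eef_pos': array([0.29753062, 0.60538421, 0.24762802]), 'ee_rot': array([ 3.13996432e+00, -1.44395192e-04, -4.56861713e-01]), 'force': array([ 0.1682165 ,  0.03096998, -0.68982331]), 'moment': array([-0.00275006,  0.03217801,  0.01598814]), 'width': 0.08745926524430016}
scene {'camera_matrix': array([[396.26397813,   0.        , 317.42440447],
       [  0.        , 396.26397813, 200.03613735],
       [  0.        ,   0.        ,   1.        ]]), 'dist': array([0.01647306, 0.        , 0.        , 0.        , 0.        ]), 'world_from_camera': array([[-0.6927322 ,  0.4095618 , -0.59361707,  1.13038245],
       [ 0.72109185,  0.37942703, -0.57970827,  0.49913629],
       [-0.012192  , -0.82963501, -0.558173  ,  0.50636941],
       [ 0.        ,  0.        ,  0.        ,  1.        ]])}
top {'camera_matrix': array([[391.37932907,   0.        , 317.36339676],
       [  0.        , 391.37932907, 196.84093708],
       [  0.        ,   0.        ,   1.        ]]), 'dist': array([0.00804643, 0.        , 0.        , 0.        , 0.        ]), 'world_from_camera': array([[-0.02368053, -0.9808854 ,  0.19314002,  0.42659017],
       [-0.99939895,  0.01833441, -0.02942081,  0.01594045],
       [ 0.02531734, -0.19372064, -0.98073001,  1.06367492],
       [ 0.        ,  0.        ,  0.        ,  1.        ]])}
```

View pics/scene0.png

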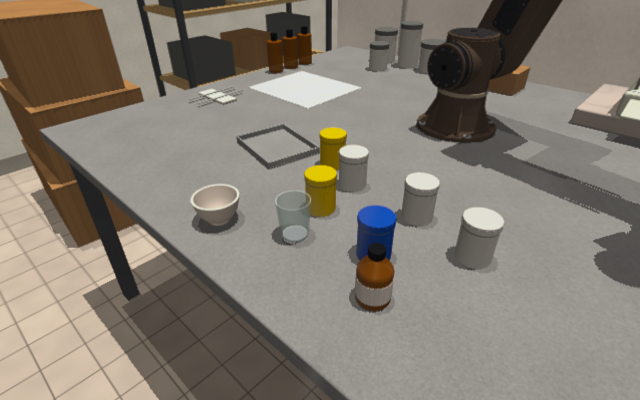

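View pics/top0.png

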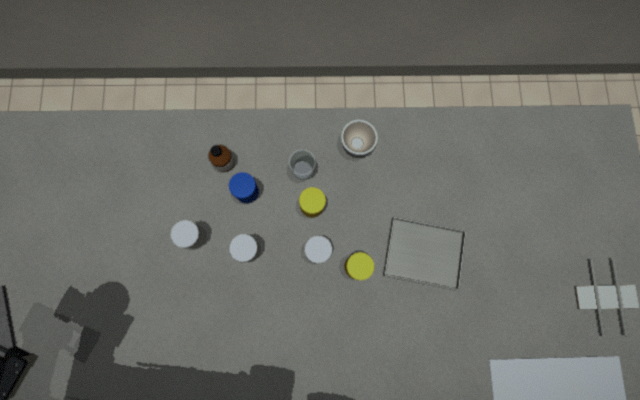

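The top view shows the white lids at about (184,234), (243,248) and (318,249), the tray at (424,253), yellow jars at (312,202) and (360,267), blue at (243,187), and the bystanders further forward. Next I measure them.

```bash
cat > h.py <<'E'
import numpy as np, cv2
from station import *
def ray(n,uv):
    c=camera_info(n);p=cv2.undistortPoints(np.array([[uv]],float),c["camera_matrix"],c["dist"])[0,0]
    T=c["world_from_camera"];return T[:3,3],T[:3,:3]@np.array([p[0],p[1],1.])
def plane(n,uv,z):
    o,d=ray(n,uv);return o+d*(z-o[2])/d[2]
def proj(n,P):
    c=camera_info(n);T=np.linalg.inv(c["world_from_camera"])
    return cv2.projectPoints(np.array([P],float),cv2.Rodrigues(T[:3,:3])[0],T[:3,3],c["camera_matrix"],c["dist"])[0][0,0]
def tri(u1,u2):
    A=[];b=[]
    M=np.zeros((3,3));v=np.zeros(3)
    for n,u in (("top",u1),("scene",u2)):
        o,d=ray(n,u);d/=np.linalg.norm(d);Q=np.eye(3)-np.outer(d,d);M+=Q;v+=Q@o
    return np.linalg.solve(M,v)
E
python3 - <<'E'
from h import *
im=cv2.imread("pics/top0.png");hsv=cv2.cvtColor(im,cv2.COLOR_BGR2HSV)
def blobs(m,mn=150):
    n,l,s,c=cv2.connectedComponentsWithStats(m.astype(np.uint8))
    for i in range(1,n):
        if s[i,4]>mn and s[i,4]<3000: yield c[i],s[i]
w=(hsv[...,2]>175)&(hsv[...,1]<40);y=(hsv[...,0]>20)&(hsv[...,0]<35)&(hsv[...,1]>150);b=(hsv[...,0]>105)&(hsv[...,0]<130)&(hsv[...,1]>150)
for nm,m in (("w",w),("y",y),("b",b)):
    for c,s in blobs(m):
        P=plane("top",c,.092); wd=np.linalg.norm(plane("top",(s[0],c[1]),.092)-plane("top",(s[0]+s[2],c[1]),.092))
        print(nm,c.round(1),s,P.round(4),wd.round(4),proj("scene",P).round(1))
for nm,uv,z in (("bottle cap",(216,151),.11),("beaker",(302,160),.08),("mortar",(360,137),.06)):
    print(nm,plane("top",uv,z).round(3))
Q=[plane("top",u,.02) for u in ((393,219),(464,232),(457,288),(385,275))]
print(np.round(Q,3),np.mean(Q,0).round(3))
E
```

```text
w [184.2 233.3] [172 222  25  24 390] [0.5325 0.3168 0.092 ] 0.0609 [482.7 217.1]
w [242.7 247.5] [231 235  25  26 443] [0.4947 0.1731 0.092 ] 0.0611 [422. 180.]
w [317.8 249. ] [306 237  25  25 459] [ 0.4869 -0.0112  0.092 ] 0.0617 [353.5 150.6]
y [312.  201.6] [300 188  26  29 577] [0.6058 0.0007 0.092 ] 0.0656 [321.7 171.4]
y [359.  265.8] [345 253  29  26 591] [ 0.4437 -0.1112  0.092 ] 0.0713 [333.6 132.5]
b [243.3 187.1] [229 173  29  30 634] [0.6466 0.1736 0.092 ] 0.073 [376.5 212.4]
bottle cap [0.737 0.24  0.11 ]
beaker [0.719 0.024 0.08 ]
mortar [ 0.787 -0.133  0.06 ]
[[ 0.567 -0.218  0.02 ]
 [ 0.528 -0.408  0.02 ]
 [ 0.382 -0.375  0.02 ]
 [ 0.42  -0.188  0.02 ]] [ 0.474 -0.297  0.02 ]
```

Request:
{"method": "move_arm", "body": {"rows": [{"delta_pos": [2.94,-3.61,0],"delta_rot": [0,0,0],"hand": 8.76},{"delta_pos": [2.94,-3.61,0],"delta_rot": [0,0,0],"hand": 8.76},{"delta_pos": [2.94,-3.61,0],"delta_rot": [0,0,0],"hand": 8.76},{"delta_pos": [2.94,-3.61,0],"delta_rot": [0,0,0],"hand": 8.76},{"delta_pos": [2.94,-3.61,0],"delta_rot": [0,0,0],"hand": 8.76},{"delta_pos": [2.94,-3.61,0],"delta_rot": [0,0,0],"hand": 8.76},{"delta_pos": [2.94,-3.61,0],"delta_rot": [0,0,0],"hand": 8.76},{"delta_pos": [2.94,-3.61,0],"delta_rot": [0,0,0],"hand": 8.76},{"delta_pos": [0,0,-4],"delta_rot": [0,0,0],"hand": 8.76},{"delta_pos": [0,0,-3],"delta_rot": [0,0,0],"hand": 8.76}], "force": 30}}

```text
t: 1.1
eef_pos: [0.5336, 0.3152, 0.1772]
ee_rot: [-3.141, 0.001, -0.46]
force: [-0.3, -0.5, -0.9]
width: 0.0877
```

```bash
python3 - <<'E'
from h import *
im=cv2.imread("pics/scene0.png");hsv=cv2.cvtColor(im,cv2.COLOR_BGR2HSV)
m=((hsv[...,2]>185)&(hsv[...,1]<45)).astype(np.uint8)
n,l,s,c=cv2.connectedComponentsWithStats(m)
for i in range(1,n):
    if 150<s[i,4]<3000: print(s[i],c[i],plane("scene",c[i],.092).round(4))
print({k:np.round(v,4) for k,v in get_state().items()})
cv2.imwrite("pics/s1.png",np.hstack([grab_frame("scene")[100:300,300:],cv2.imread("pics/scene0.png")[100:300,300:]]))
E
```

```text
[ 250   71  111   38 2148] [304.83286778  88.31424581] [ 0.2523 -0.4076  0.092 ]
[578  84  62  30 836] [604.85406699  98.2930622 ] [-0.2614  0.3151  0.092 ]
[621 100  19  20 263] [632.04942966 109.45627376] [-0.2105  0.391   0.092 ]
[340 145  29  13 305] [353.5704918  150.98360656] [ 0.4884 -0.0099  0.092 ]
[406 172  34  18 461] [422.23861171 180.49023861] [0.4961 0.1744 0.092 ]
[190 184  49  26 256] [213.5        197.25390625] [ 0.8172 -0.0828  0.092 ]
[463 207  41  23 706] [483.20254958 218.00424929] [0.5344 0.3186 0.092 ]
{'t': np.float64(1.1), 'q': array([ 8.4790e-01,  3.2200e-01, -2.1240e-01, -7.0000e-04, -1.0362e+00,
        2.6310e-01]), 'qd': array([ 0.0288,  0.2577, -0.3893,  0.0012,  0.6161, -0.0059]), 'joint_efforts': array([ -1.4618, -57.6822,  29.4543,   6.9003,  -0.7947,   0.094 ]), 'eef_pos': array([0.5336, 0.3152, 0.1772]), 'ee_rot': array([-3.1413e+00,  5.0000e-04, -4.6010e-01]), 'force': array([-0.3213, -0.482 , -0.8923]), 'moment': array([0.0068, 0.0439, 0.0131]), 'width': np.float64(0.0877)}
```

View pics/s1.png

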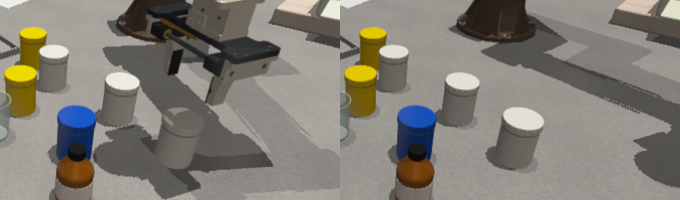

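Both views agree within 2 mm: A is at (0.5335, 0.3177), and the picture shows the open gripper over it. Next I descend and close.

Request:
{"method": "move_arm", "body": {"rows": [{"delta_pos": [0,0.2,-4],"delta_rot": [0,0,0],"hand": 8.76},{"delta_pos": [0,0,-4],"delta_rot": [0,0,0],"hand": 8.76},{"delta_pos": [0,0,-4],"delta_rot": [0,0,0],"hand": 8.76},{"delta_pos": [0,0,0],"delta_rot": [0,0,0],"hand": 8.76},{"delta_pos": [0,0,0],"delta_rot": [0,0,0],"hand": 6},{"delta_pos": [0,0,0],"delta_rot": [0,0,0],"hand": 6},{"delta_pos": [0,0,0],"delta_rot": [0,0,0],"hand": 6},{"delta_pos": [0,0,0],"delta_rot": [0,0,0],"hand": 6},{"delta_pos": [0,0,0],"delta_rot": [0,0,0],"hand": 6},{"delta_pos": [0,0,0],"delta_rot": [0,0,0],"hand": 6}], "force": 30}}

```text
t: 2.15
eef_pos: [0.5335, 0.3193, 0.0609]
ee_rot: [-3.139, -0.001, -0.457]
force: [-2.4, -2.9, 7.7]
width: 0.0671
```

```bash
python3 - <<'E'
from h import *
cv2.imwrite("pics/s2.png",grab_frame("scene")[100:300,300:])
for i in range(4):
    s=get_state();print({k:np.round(s[k],4) for k in('t','eef_pos','ee_rot','force','moment','width')});grab_frame("top")
E
```

```text
{'t': np.float64(2.2), 'eef_pos': array([0.5335, 0.3192, 0.0609]), 'ee_rot': array([-3.1393e+00, -1.1000e-03, -4.5650e-01]), 'force': array([-2.4315, -2.6247,  7.29  ]), 'moment': array([-0.8917,  0.8401, -0.0397]), 'width': np.float64(0.0669)}
{'t': np.float64(2.25), 'eef_pos': array([0.5335, 0.3192, 0.0608]), 'ee_rot': array([-3.1395e+00, -1.1000e-03, -4.5660e-01]), 'force': array([-2.9428, -3.3435,  7.6933]), 'moment': array([-1.0073,  0.7777,  0.0292]), 'width': np.float64(0.0668)}
{'t': np.float64(2.3), 'eef_pos': array([0.5335, 0.3192, 0.0609]), 'ee_rot': array([-3.1394e+00, -1.0000e-03, -4.5660e-01]), 'force': array([-2.2136, -2.4577,  7.9207]), 'moment': array([-0.9373,  0.7509, -0.0252]), 'width': np.float64(0.067)}
{'t': np.float64(2.35), 'eef_pos': array([0.5335, 0.3192, 0.0608]), 'ee_rot': array([-3.1394e+00, -1.1000e-03, -4.5650e-01]), 'force': array([-2.7123, -2.2944,  7.16  ]), 'moment': array([-0.9705,  0.792 ,  0.0549]), 'width': np.float64(0.0669)}
```

View pics/s2.png

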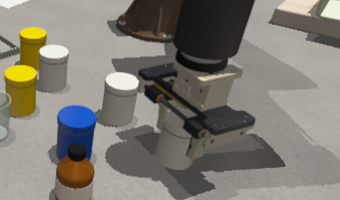

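Request:
{"method": "move_arm", "body": {"rows": [{"delta_pos": [0,0,4],"delta_rot": [0,0,0],"hand": 6},{"delta_pos": [0,0,4],"delta_rot": [0,0,0],"hand": 6},{"delta_pos": [0,0,4],"delta_rot": [0,0,0],"hand": 6},{"delta_pos": [0,0,0],"delta_rot": [0,0,0],"hand": 6},{"delta_pos": [1.8,3.6,0],"delta_rot": [0,0,0],"hand": 6},{"delta_pos": [-1.8,-3.6,0],"delta_rot": [0,0,0],"hand": 6},{"delta_pos": [-1.8,-3.6,0],"delta_rot": [0,0,0],"hand": 6},{"delta_pos": [1.8,3.6,0],"delta_rot": [0,0,0],"hand": 6},{"delta_pos": [1.8,3.6,0],"delta_rot": [0,0,0],"hand": 6},{"delta_pos": [-1.8,-3.6,0],"delta_rot": [0,0,0],"hand": 6}], "force": 35}}

```text
t: 3.4
eef_pos: [0.537, 0.3262, 0.1739]
ee_rot: [3.141, -0.001, -0.453]
force: [-0.6, -0.6, -5.0]
width: 0.0672
```

```bash
cat > rec.py <<'E'
from h import *
import sys
nm=sys.argv[1];S=[]
for i in range(30):
    s=get_state();S.append(np.r_[s['t'],s['force'],s['moment'],s['eef_pos'],s['width']]); f=grab_frame("scene")
    if i==20: cv2.imwrite(f"pics/{nm}.png",f)
S=np.array(S);np.save(nm+".npy",S);print(S[:,:10].round(2));print(S[-1].round(4))
d=S[5:];n=len(d)
for j,k in enumerate(['fx','fy','fz','mx','my','mz'],1):
    x=d[:,j]-np.polyval(np.polyfit(d[:,0],d[:,j],1),d[:,0])
    a=[abs(np.sum(x*np.exp(-2j*np.pi*f*d[:,0])))*2/n for f in (1.5,2.5,3.5,4.5,6,8)]
    print(k,'std',x.std().round(3),np.round(a,3))
E
python3 rec.py shA
```

```text
[[ 3.400e+00 -5.800e-01 -6.400e-01 -5.020e+00 -1.000e-01  1.200e-01
  -2.000e-02  5.400e-01  3.300e-01  1.700e-01]
 [ 3.450e+00 -1.488e+01 -2.355e+01 -3.630e+00 -6.990e+00  3.640e+00
  -1.000e-01  5.300e-01  3.200e-01  1.700e-01]
 [ 3.500e+00  3.200e-01 -1.370e+00 -3.320e+00 -4.100e-01  2.000e-02
   4.000e-02  5.300e-01  3.200e-01  1.800e-01]
 [ 3.550e+00 -3.000e-01  8.300e-01 -4.230e+00  1.400e-01  0.000e+00
  -3.000e-02  5.300e-01  3.200e-01  1.800e-01]
 [ 3.600e+00 -8.000e-01  1.880e+00 -3.010e+00  6.300e-01 -1.100e-01
   4.000e-02  5.300e-01  3.200e-01  1.800e-01]
 [ 3.650e+00  1.110e+00  7.700e-01 -4.250e+00  3.800e-01 -1.800e-01
  -3.000e-02  5.300e-01  3.200e-01  1.800e-01]
 [ 3.700e+00 -4.000e-02 -3.400e-01 -3.750e+00 -1.900e-01 -1.300e-01
   0.000e+00  5.300e-01  3.200e-01  1.800e-01]
 [ 3.750e+00  7.000e-02 -9.700e-01 -4.680e+00 -4.900e-01 -0.000e+00
  -2.000e-02  5.300e-01  3.200e-01  1.800e-01]
 [ 3.800e+00 -3.400e-01 -8.900e-01 -3.520e+00 -2.500e-01  8.000e-02
   4.000e-02  5.300e-01  3.200e-01  1.800e-01]
 [ 3.850e+00 -2.600e-01 -3.800e-01 -4.330e+00  1.600e-01  8.000e-
[... 2047 characters left out ...]
+00  2.300e-01  1.000e-02
  -1.000e-02  5.300e-01  3.200e-01  1.800e-01]
 [ 4.800e+00 -1.200e-01 -3.000e-02 -3.280e+00  1.600e-01  2.000e-02
  -1.000e-02  5.300e-01  3.200e-01  1.800e-01]
 [ 4.850e+00  4.000e-02  6.100e-01 -3.500e+00 -8.000e-02 -3.000e-02
  -4.000e-02  5.300e-01  3.200e-01  1.800e-01]]
[ 4.85    0.0404  0.6086 -3.504  -0.0783 -0.0278 -0.0396  0.533   0.3191
  0.1786  0.0669]
fx std 0.428 [0.065 0.253 0.099 0.252 0.136 0.116]
fy std 0.747 [0.338 0.135 0.834 0.199 0.216 0.203]
fz std 0.461 [0.235 0.192 0.178 0.101 0.049 0.246]
mx std 0.231 [0.02  0.053 0.307 0.086 0.036 0.05 ]
my std 0.065 [0.019 0.022 0.069 0.021 0.023 0.012]
mz std 0.026 [0.005 0.002 0.017 0.003 0.008 0.009]
```

View pics/shA.png

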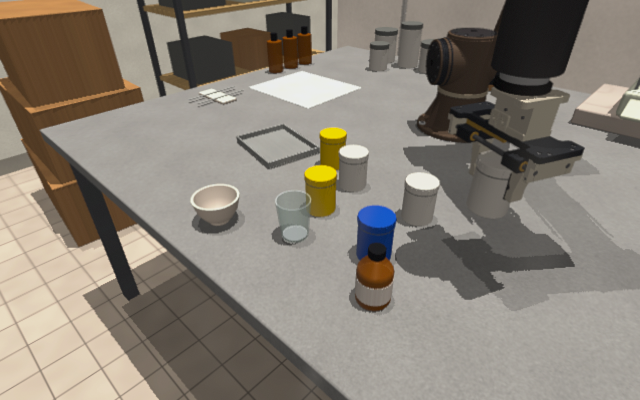

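A shows a clear 3.5 Hz sway with moment amplitude 0.3 N m. The picture shows it upright in hand above its place at about (492,190). I shake once more so the shake is plain, then steady and lower it.

Request:
{"method": "move_arm", "body": {"rows": [{"delta_pos": [1.8,3.6,0],"delta_rot": [0,0,0],"hand": 6},{"delta_pos": [-1.8,-3.6,0],"delta_rot": [0,0,0],"hand": 6},{"delta_pos": [-1.8,-3.6,0],"delta_rot": [0,0,0],"hand": 6},{"delta_pos": [1.8,3.6,0],"delta_rot": [0,0,0],"hand": 6},{"delta_pos": [1.8,3.6,0],"delta_rot": [0,0,0],"hand": 6},{"delta_pos": [-1.8,-3.6,0],"delta_rot": [0,0,0],"hand": 6},{"delta_pos": [-1.8,-3.6,0],"delta_rot": [0,0,0],"hand": 6},{"delta_pos": [1.8,3.6,0],"delta_rot": [0,0,0],"hand": 6},{"delta_pos": [0,0,0],"delta_rot": [0,0,0],"hand": 6},{"delta_pos": [0,0,0],"delta_rot": [0,0,0],"hand": 6}]}}

```text
t: 5.9
eef_pos: [0.5332, 0.3195, 0.1785]
ee_rot: [-3.141, -0.0, -0.456]
force: [-1.0, -1.4, -4.3]
width: 0.0675
```

```bash
sed -i 's/^S=np.array(S).*/S=np.array(S);np.save(nm+".npy",S);print(S[-1].round(4))/' rec.py; sed -i 's/d=S\[5:\]/d=S[4:]/' rec.py; python3 rec.py shA2
```

```text
[ 7.35    0.143  -0.1338 -4.2166 -0.1261  0.0322 -0.0677  0.5329  0.3189
  0.1786  0.0676]
fx std 0.594 [0.141 0.079 0.246 0.08  0.12  0.44 ]
fy std 0.873 [0.264 0.073 0.852 0.573 0.202 0.054]
fz std 0.482 [0.093 0.139 0.135 0.26  0.321 0.294]
mx std 0.182 [0.03  0.05  0.241 0.055 0.037 0.025]
my std 0.05 [0.006 0.023 0.061 0.014 0.007 0.011]
mz std 0.036 [0.015 0.029 0.006 0.019 0.008 0.011]
```

```bash
python3 - <<'E'
import cv2,numpy as np
a=cv2.imread("pics/shA.png")[100:240,420:600];b=cv2.imread("pics/shA2.png")[100:240,420:600]
cv2.imwrite("pics/cmp.png",cv2.resize(np.hstack([a,b]),None,fx=2.2,fy=2.2,interpolation=cv2.INTER_CUBIC))
for f in("shA","shA2"): print(np.load(f+".npy")[::4,-1].round(4))
E
```

```text
[0.0672 0.0673 0.0672 0.067  0.0671 0.0672 0.0671 0.0674]
[0.0675 0.0676 0.0673 0.0675 0.0676 0.0675 0.0676 0.0675]
```

View pics/cmp.png

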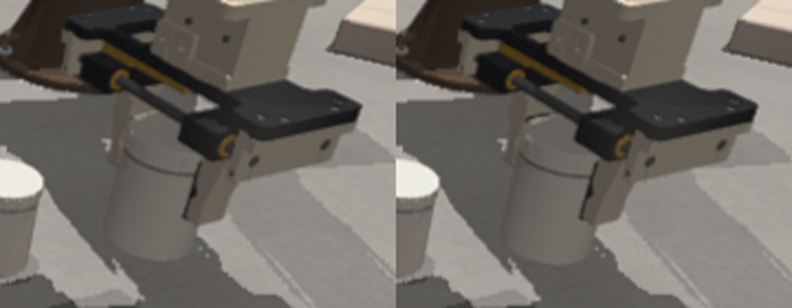

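The jar has slid down about 2 px (roughly 3 mm) and leans a little in the right-hand view, so I firm the grip and lower it with a force check.

Request:
{"method": "move_arm", "body": {"rows": [{"delta_pos": [0,0,-4],"delta_rot": [0,0,0],"hand": 6},{"delta_pos": [0,0,-4],"delta_rot": [0,0,0],"hand": 6},{"delta_pos": [0,0,-2],"delta_rot": [0,0,0],"hand": 6},{"delta_pos": [0,0,-0.5],"delta_rot": [0,0,0],"hand": 6},{"delta_pos": [0,0,-0.2],"delta_rot": [0,0,0],"hand": 6},{"delta_pos": [0,0,-0.2],"delta_rot": [0,0,0],"hand": 6},{"delta_pos": [0,0,-0.2],"delta_rot": [0,0,0],"hand": 6},{"delta_pos": [0,0,0],"delta_rot": [0,0,0],"hand": 6},{"delta_pos": [0,0,0],"delta_rot": [0,0,0],"hand": 6},{"delta_pos": [0,0,0],"delta_rot": [0,0,0],"hand": 6}], "force": 45}}

```text
t: 8.4
eef_pos: [0.5331, 0.3191, 0.0681]
ee_rot: [-3.141, -0.0, -0.457]
force: [0.0, 0.4, -4.6]
width: 0.0672
```

```bash
cat > st.py <<'E'
from h import *
import sys
s=get_state();print({k:np.round(s[k],4) for k in('t','eef_pos','ee_rot','force','moment','width')})
if len(sys.argv)>1:
    f=grab_frame("scene"); 
    x,y=int(sys.argv[2]),int(sys.argv[3]);cv2.imwrite(f"pics/{sys.argv[1]}.png",cv2.resize(f[y:y+160,x:x+220],None,fx=3,fy=3,interpolation=cv2.INTER_CUBIC))
E
python3 st.py p1 400 120
```

```text
{'t': np.float64(8.4), 'eef_pos': array([0.5331, 0.3191, 0.0681]), 'ee_rot': array([-3.1409e+00, -2.0000e-04, -4.5670e-01]), 'force': array([ 0.0139,  0.3703, -4.589 ]), 'moment': array([-0.0135, -0.0648,  0.005 ]), 'width': np.float64(0.0672)}
```

View pics/p1.png

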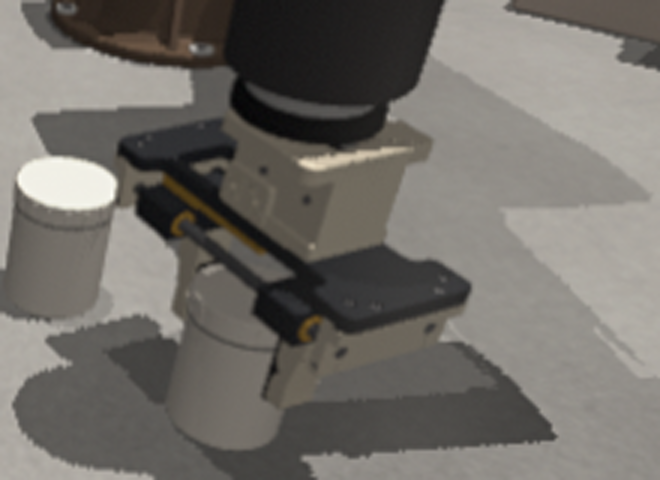

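Request:
{"method": "move_arm", "body": {"rows": [{"delta_pos": [0,0,-0.1],"delta_rot": [0,0,0],"hand": 6},{"delta_pos": [0,0,-0.1],"delta_rot": [0,0,0],"hand": 6},{"delta_pos": [0,0,-0.1],"delta_rot": [0,0,0],"hand": 6},{"delta_pos": [0,0,-0.1],"delta_rot": [0,0,0],"hand": 6},{"delta_pos": [0,0,-0.1],"delta_rot": [0,0,0],"hand": 6},{"delta_pos": [0,0,0],"delta_rot": [0,0,0],"hand": 6},{"delta_pos": [0,0,0],"delta_rot": [0,0,0],"hand": 6},{"delta_pos": [0,0,0],"delta_rot": [0,0,0],"hand": 6},{"delta_pos": [0,0,0],"delta_rot": [0,0,0],"hand": 6},{"delta_pos": [0,0,0],"delta_rot": [0,0,0],"hand": 6}]}}

```text
t: 9.45
eef_pos: [0.5347, 0.3193, 0.0661]
ee_rot: [-3.139, -0.003, -0.455]
force: [-2.2, -4.9, 19.5]
width: 0.0674
```

```bash
python3 st.py
```

```text
{'t': np.float64(9.45), 'eef_pos': array([0.5347, 0.3193, 0.0661]), 'ee_rot': array([-3.1392e+00, -3.0000e-03, -4.5510e-01]), 'force': array([-2.1825, -4.9043, 19.4926]), 'moment': array([-2.2879,  1.2175,  0.0879]), 'width': np.float64(0.0674)}
```

Request:
{"method": "move_arm", "body": {"rows": [{"delta_pos": [0,0,0.2],"delta_rot": [0,0,0],"hand": 6},{"delta_pos": [0,0,0.1],"delta_rot": [0,0,0],"hand": 6.6},{"delta_pos": [0,0,0],"delta_rot": [0,0,0],"hand": 7.2},{"delta_pos": [0,0,0],"delta_rot": [0,0,0],"hand": 7.8},{"delta_pos": [0,0,0],"delta_rot": [0,0,0],"hand": 8.76},{"delta_pos": [0,0,0],"delta_rot": [0,0,0],"hand": 8.76},{"delta_pos": [0,0,0],"delta_rot": [0,0,0],"hand": 8.76},{"delta_pos": [0,0,2],"delta_rot": [0,0,0],"hand": 8.76},{"delta_pos": [0,0,5],"delta_rot": [0,0,0],"hand": 8.76},{"delta_pos": [0,0,5],"delta_rot": [0,0,0],"hand": 8.76}]}}

```text
t: 10.45
eef_pos: [0.5323, 0.3183, 0.1859]
ee_rot: [3.139, 0.001, -0.457]
force: [0.7, 1.8, 0.0]
width: 0.0873
```

```bash
python3 st.py p2 400 120
```

```text
{'t': np.float64(10.45), 'eef_pos': array([0.5323, 0.3183, 0.1859]), 'ee_rot': array([ 3.1386e+00,  8.0000e-04, -4.5670e-01]), 'force': array([0.6503, 1.7597, 0.0403]), 'moment': array([ 0.1431, -0.214 , -0.0408]), 'width': np.float64(0.0873)}
```

View pics/p2.png

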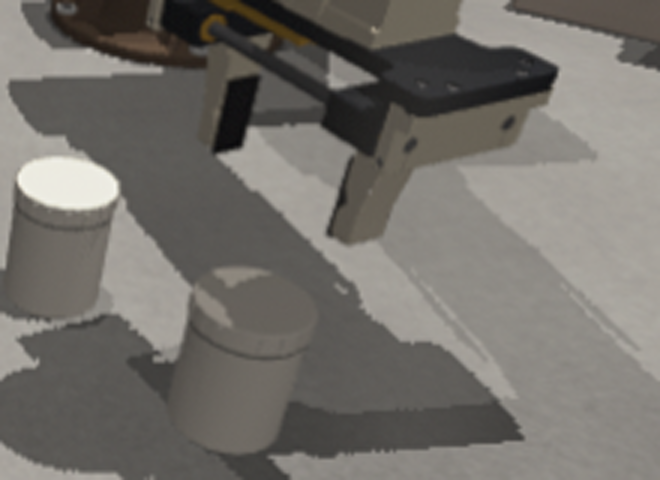

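A stands upright again, with its lid at about (484,222) in the full image. Now to B at (0.496, 0.174), turning the jaws 50° and gripping lower so the pads sit only on the body.

Request:
{"method": "move_arm", "body": {"rows": [{"delta_pos": [-0.93,-3.62,0],"delta_rot": [0,0,8.4],"hand": 8.76},{"delta_pos": [-0.93,-3.62,0],"delta_rot": [0,0,8.4],"hand": 8.76},{"delta_pos": [-0.93,-3.62,0],"delta_rot": [0,0,8.4],"hand": 8.76},{"delta_pos": [-0.93,-3.62,0],"delta_rot": [0,0,8.4],"hand": 8.76},{"delta_pos": [0,0,0],"delta_rot": [0,0,8.4],"hand": 8.76},{"delta_pos": [0,0,0],"delta_rot": [0,0,8],"hand": 8.76},{"delta_pos": [0,0,0],"delta_rot": [0,0,0],"hand": 8.76},{"delta_pos": [0,0,-3.6],"delta_rot": [0,0,0],"hand": 8.76},{"delta_pos": [0,0,-2],"delta_rot": [0,0,0],"hand": 8.76},{"delta_pos": [0,0,0],"delta_rot": [0,0,0],"hand": 8.76}]}}

```text
t: 11.5
eef_pos: [0.4941, 0.1732, 0.1269]
ee_rot: [3.141, 0.005, 0.412]
force: [0.4, -0.1, 0.5]
width: 0.0876
```

```bash
python3 st.py p3 340 80; python3 - <<'E'
from h import *
im=cv2.imread("pics/p3.png")
f=grab_frame("top");cv2.imwrite("pics/t3.png",f)
g=cv2.imread("pics/top0.png");cv2.imwrite("pics/t3c.png",cv2.resize(np.hstack([g[190:280,140:290],f[190:280,140:290]]),None,fx=2.6,fy=2.6))
E
```

```text
{'t': np.float64(11.5), 'eef_pos': array([0.4941, 0.1732, 0.1269]), 'ee_rot': array([3.1406, 0.0053, 0.4118]), 'force': array([ 0.4211, -0.1363,  0.524 ]), 'moment': array([-0.0988,  0.0175, -0.0737]), 'width': np.float64(0.0876)}
```

View pics/p3.png

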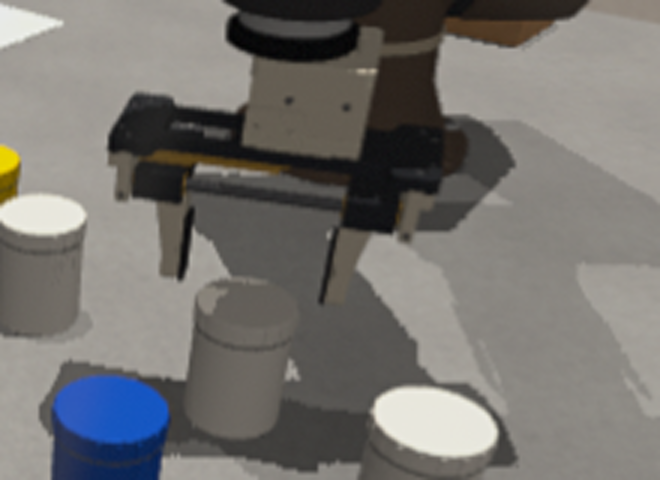

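View pics/t3c.png

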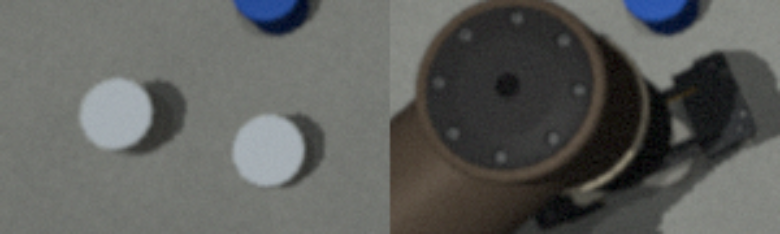

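Request:
{"method": "move_arm", "body": {"rows": [{"delta_pos": [0.2,0.1,0],"delta_rot": [0,0,0],"hand": 8.76},{"delta_pos": [0,0,-3.6],"delta_rot": [0,0,0],"hand": 8.76},{"delta_pos": [0,0,-3],"delta_rot": [0,0,0],"hand": 8.76},{"delta_pos": [0,0,-1],"delta_rot": [0,0,0],"hand": 8.76},{"delta_pos": [0,0,0],"delta_rot": [0,0,0],"hand": 8.76},{"delta_pos": [0,0,0],"delta_rot": [0,0,0],"hand": 8.76},{"delta_pos": [0,0,0],"delta_rot": [0,0,0],"hand": 8.76},{"delta_pos": [0,0,0],"delta_rot": [0,0,0],"hand": 8.76},{"delta_pos": [0,0,0],"delta_rot": [0,0,0],"hand": 8.76},{"delta_pos": [0,0,0],"delta_rot": [0,0,0],"hand": 8.76}]}}

```text
t: 12.6
eef_pos: [0.4979, 0.1753, 0.0541]
ee_rot: [-3.141, -0.001, 0.416]
force: [0.2, -0.3, 0.2]
width: 0.0876
```

```bash
python3 st.py p4 340 80;  python3 - <<'E'
from h import *
f=grab_frame("scene");cv2.imwrite("pics/s4.png",f)
for im in (cv2.imread("pics/scene0.png"),f):
    hsv=cv2.cvtColor(im,cv2.COLOR_BGR2HSV)
    m=((hsv[...,2]>185)&(hsv[...,1]<45)).astype(np.uint8)
    n,l,s,c=cv2.connectedComponentsWithStats(m)
    for i in range(1,n):
        if 150<s[i,4]<1000 and 440<c[i][0]<520: print(s[i],c[i],plane("scene",c[i],.092).round(4))
E
```

```text
{'t': np.float64(12.6), 'eef_pos': array([0.4979, 0.1753, 0.0541]), 'ee_rot': array([-3.1414e+00, -8.0000e-04,  4.1590e-01]), 'force': array([ 0.1616, -0.2532,  0.2361]), 'moment': array([-0.0731, -0.0808, -0.0689]), 'width': np.float64(0.0876)}
[463 207  41  23 706] [483.20254958 218.00424929] [0.5344 0.3186 0.092 ]
[464 209  42  23 713] [484.58345021 220.11640954] [0.5386 0.323  0.092 ]
```

View pics/p4.png

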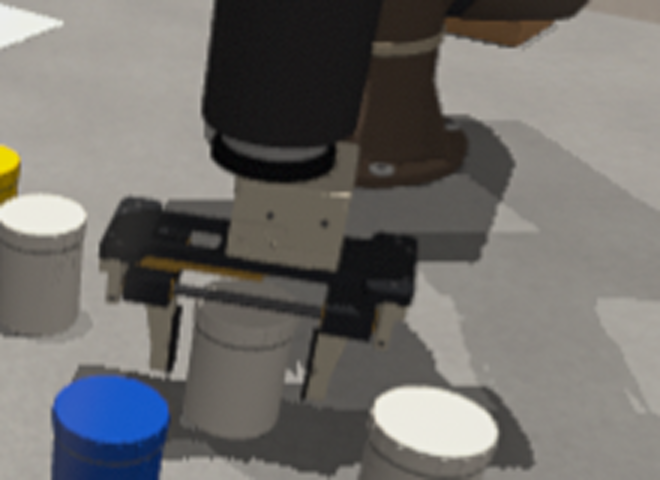

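Jar B sits between the fingers with even gaps (left finger at px 178, jar 188–288, right finger 305 in the crop), and A is about 6 mm from its first place. Next I close on B.

Request:
{"method": "move_arm", "body": {"rows": [{"delta_pos": [-0.15,-0.05,0],"delta_rot": [0,0,0],"hand": 8.76},{"delta_pos": [0,0,0],"delta_rot": [0,0,0],"hand": 7.5},{"delta_pos": [0,0,0],"delta_rot": [0,0,0],"hand": 6.9},{"delta_pos": [0,0,0],"delta_rot": [0,0,0],"hand": 6},{"delta_pos": [0,0,0],"delta_rot": [0,0,0],"hand": 6},{"delta_pos": [0,0,0],"delta_rot": [0,0,0],"hand": 6},{"delta_pos": [0,0,0],"delta_rot": [0,0,0],"hand": 6},{"delta_pos": [0,0,0],"delta_rot": [0,0,0],"hand": 6},{"delta_pos": [0,0,0],"delta_rot": [0,0,0],"hand": 6},{"delta_pos": [0,0,0],"delta_rot": [0,0,0],"hand": 6}], "force": 50}}

```text
t: 13.7
eef_pos: [0.4961, 0.1746, 0.0534]
ee_rot: [3.142, 0.0, 0.416]
force: [0.1, -0.5, -3.2]
width: 0.064
```

```bash
python3 st.py
```

```text
{'t': np.float64(13.7), 'eef_pos': array([0.4961, 0.1746, 0.0534]), 'ee_rot': array([3.1416e+00, 3.0000e-04, 4.1590e-01]), 'force': array([ 0.1236, -0.501 , -3.2289]), 'moment': array([-0.1056, -0.0553,  0.0273]), 'width': np.float64(0.064)}
```

The width of 64 mm means a clean grip on the body. Next I lift and shake.

Request:
{"method": "move_arm", "body": {"rows": [{"delta_pos": [0,0,4],"delta_rot": [0,0,0],"hand": 6},{"delta_pos": [0,0,4],"delta_rot": [0,0,0],"hand": 6},{"delta_pos": [0,0,4],"delta_rot": [0,0,0],"hand": 6},{"delta_pos": [0,0,0],"delta_rot": [0,0,0],"hand": 6},{"delta_pos": [0,0,0],"delta_rot": [0,0,0],"hand": 6},{"delta_pos": [0,0,0],"delta_rot": [0,0,0],"hand": 6},{"delta_pos": [-1.6,3.6,0],"delta_rot": [0,0,0],"hand": 6},{"delta_pos": [1.6,-3.6,0],"delta_rot": [0,0,0],"hand": 6},{"delta_pos": [1.6,-3.6,0],"delta_rot": [0,0,0],"hand": 6},{"delta_pos": [-1.6,3.6,0],"delta_rot": [0,0,0],"hand": 6}]}}

```text
t: 14.7
eef_pos: [0.4978, 0.1659, 0.1711]
ee_rot: [3.139, 0.006, 0.404]
force: [-0.1, 1.4, -4.7]
width: 0.0639
```

Request:
{"method": "move_arm", "body": {"rows": [{"delta_pos": [-1.6,3.6,0],"delta_rot": [0,0,0],"hand": 6},{"delta_pos": [1.6,-3.6,0],"delta_rot": [0,0,0],"hand": 6},{"delta_pos": [1.6,-3.6,0],"delta_rot": [0,0,0],"hand": 6},{"delta_pos": [-1.6,3.6,0],"delta_rot": [0,0,0],"hand": 6},{"delta_pos": [-1.6,3.6,0],"delta_rot": [0,0,0],"hand": 6},{"delta_pos": [1.6,-3.6,0],"delta_rot": [0,0,0],"hand": 6},{"delta_pos": [1.6,-3.6,0],"delta_rot": [0,0,0],"hand": 6},{"delta_pos": [-1.6,3.6,0],"delta_rot": [0,0,0],"hand": 6},{"delta_pos": [0,0,0],"delta_rot": [0,0,0],"hand": 6},{"delta_pos": [0,0,0],"delta_rot": [0,0,0],"hand": 6}]}}

```text
t: 15.7
eef_pos: [0.4955, 0.1741, 0.1718]
ee_rot: [3.141, 0.003, 0.416]
force: [-0.6, -0.1, -4.7]
width: 0.0641
```

```bash
python3 rec.py shB; python3 -c "
import cv2;f=cv2.imread('pics/shB.png')[60:260,340:600];cv2.imwrite('pics/shBc.png',cv2.resize(f,None,fx=2.5,fy=2.5))"
```

```text
[ 1.7150e+01  6.2610e-01 -3.4430e-01 -3.4329e+00 -3.0800e-02 -2.8900e-02
  1.2300e-02  4.9620e-01  1.7470e-01  1.7360e-01  6.4200e-02]
fx std 0.482 [0.063 0.026 0.209 0.341 0.103 0.165]
fy std 0.373 [0.14  0.248 0.136 0.047 0.213 0.173]
fz std 0.504 [0.041 0.099 0.053 0.161 0.107 0.082]
mx std 0.027 [0.003 0.013 0.005 0.016 0.017 0.013]
my std 0.025 [0.005 0.005 0.009 0.011 0.007 0.003]
mz std 0.026 [0.008 0.018 0.013 0.01  0.011 0.009]
```

View pics/shBc.png

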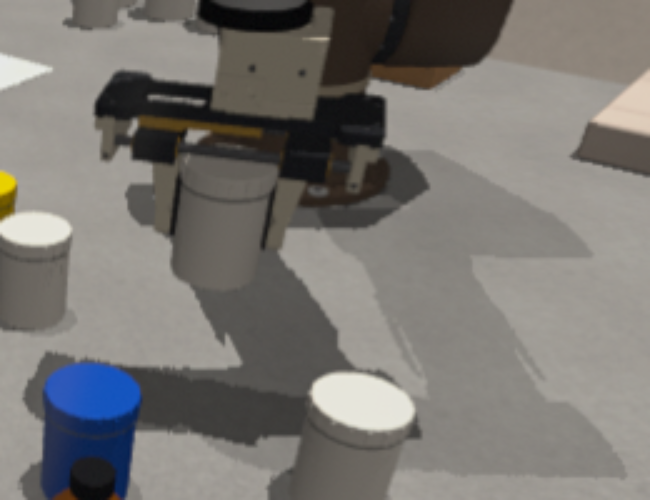

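B is silent: its moment varies only at noise level (0.03 N m). The picture shows it upright in a firm grip. Next I set it back.

Request:
{"method": "move_arm", "body": {"rows": [{"delta_pos": [0,0,-4],"delta_rot": [0,0,0],"hand": 6},{"delta_pos": [0,0,-4],"delta_rot": [0,0,0],"hand": 6},{"delta_pos": [0,0,-2.5],"delta_rot": [0,0,0],"hand": 6},{"delta_pos": [0,0,-0.8],"delta_rot": [0,0,0],"hand": 6},{"delta_pos": [0,0,-0.4],"delta_rot": [0,0,0],"hand": 6},{"delta_pos": [0,0,-0.2],"delta_rot": [0,0,0],"hand": 6},{"delta_pos": [0,0,0],"delta_rot": [0,0,0],"hand": 6},{"delta_pos": [0,0,0],"delta_rot": [0,0,0],"hand": 6},{"delta_pos": [0,0,0],"delta_rot": [0,0,0],"hand": 6},{"delta_pos": [0,0,0],"delta_rot": [0,0,0],"hand": 6}]}}

```text
t: 18.2
eef_pos: [0.4965, 0.1748, 0.0551]
ee_rot: [-3.141, -0.001, 0.416]
force: [-0.2, -0.7, -3.5]
width: 0.0639
```

```bash
python3 st.py
```

```text
{'t': np.float64(18.2), 'eef_pos': array([0.4965, 0.1748, 0.0551]), 'ee_rot': array([-3.1413e+00, -1.0000e-03,  4.1590e-01]), 'force': array([-0.1562, -0.7165, -3.5322]), 'moment': array([-0.0795, -0.103 , -0.    ]), 'width': np.float64(0.0639)}
```

Request:
{"method": "move_arm", "body": {"rows": [{"delta_pos": [0,0,-0.1],"delta_rot": [0,0,0],"hand": 6},{"delta_pos": [0,0,0],"delta_rot": [0,0,0],"hand": 6},{"delta_pos": [0,0,0],"delta_rot": [0,0,0],"hand": 6.8},{"delta_pos": [0,0,0],"delta_rot": [0,0,0],"hand": 7.4},{"delta_pos": [0,0,0],"delta_rot": [0,0,0],"hand": 8.2},{"delta_pos": [0,0,0],"delta_rot": [0,0,0],"hand": 8.76},{"delta_pos": [0,0,0],"delta_rot": [0,0,0],"hand": 8.76},{"delta_pos": [0,0,3],"delta_rot": [0,0,0],"hand": 8.76},{"delta_pos": [0,0,5],"delta_rot": [0,0,0],"hand": 8.76},{"delta_pos": [0,0,4],"delta_rot": [0,0,0],"hand": 8.76}]}}

```text
t: 19.2
eef_pos: [0.4964, 0.1746, 0.1757]
ee_rot: [3.141, -0.0, 0.416]
force: [1.1, 1.5, -0.4]
width: 0.0879
```

```bash
python3 st.py p5 340 80
```

```text
{'t': np.float64(19.2), 'eef_pos': array([0.4964, 0.1746, 0.1757]), 'ee_rot': array([ 3.1412e+00, -5.0000e-04,  4.1620e-01]), 'force': array([ 1.1347,  1.4688, -0.3642]), 'moment': array([ 0.1222, -0.1825, -0.042 ]), 'width': np.float64(0.0879)}
```

View pics/p5.png

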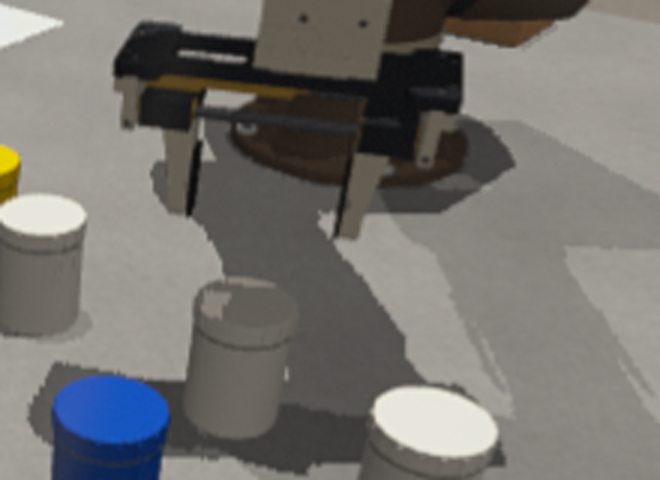

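B is back exactly where it stood (px 243,355 in the crop). Now C.

Request:
{"method": "move_arm", "body": {"rows": [{"delta_pos": [-0.2,-4.62,0],"delta_rot": [0,0,0],"hand": 8.76},{"delta_pos": [-0.2,-4.62,0],"delta_rot": [0,0,0],"hand": 8.76},{"delta_pos": [-0.2,-4.62,0],"delta_rot": [0,0,0],"hand": 8.76},{"delta_pos": [-0.2,-4.6,0],"delta_rot": [0,0,0],"hand": 8.76},{"delta_pos": [0,0,0],"delta_rot": [0,0,0],"hand": 8.76},{"delta_pos": [0,0,0],"delta_rot": [0,0,0],"hand": 8.76},{"delta_pos": [0,0,-3],"delta_rot": [0,0,0],"hand": 8.76},{"delta_pos": [0,0,-2],"delta_rot": [0,0,0],"hand": 8.76},{"delta_pos": [0,0,0],"delta_rot": [0,0,0],"hand": 8.76},{"delta_pos": [0,0,0],"delta_rot": [0,0,0],"hand": 8.76}]}}

```text
t: 20.25
eef_pos: [0.4886, -0.0091, 0.1239]
ee_rot: [3.141, 0.0, 0.417]
force: [0.4, -0.1, 0.0]
width: 0.0874
```

```bash
python3 st.py p6 260 60
```

```text
{'t': np.float64(20.25), 'eef_pos': array([ 0.4886, -0.0091,  0.1239]), 'ee_rot': array([3.1413e+00, 5.0000e-04, 4.1740e-01]), 'force': array([ 0.3701, -0.1341,  0.0419]), 'moment': array([-0.0196, -0.1116,  0.0202]), 'width': np.float64(0.0874)}
```

View pics/p6.png

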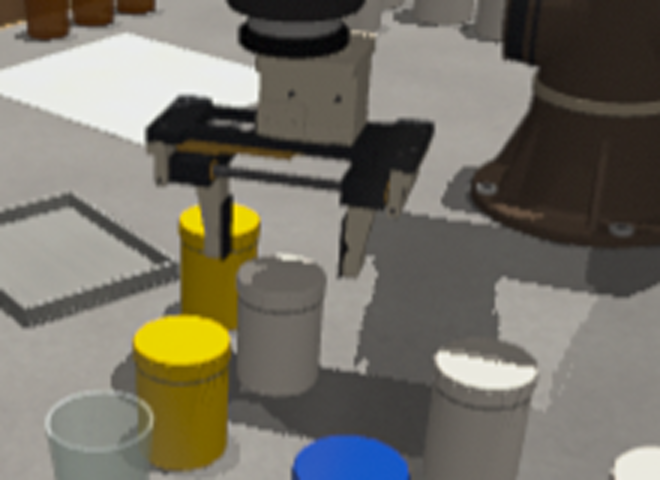

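The gripper is centred over C (px 281,280 in the crop), and the left finger's path passes in front of the rear yellow jar with about 28 mm computed clearance.

Request:
{"method": "move_arm", "body": {"rows": [{"delta_pos": [0,-0.1,-3],"delta_rot": [0,0,0],"hand": 8.76},{"delta_pos": [0,0,-3],"delta_rot": [0,0,0],"hand": 8.76},{"delta_pos": [0,0,-1],"delta_rot": [0,0,0],"hand": 8.76},{"delta_pos": [0,0,0],"delta_rot": [0,0,0],"hand": 8.76},{"delta_pos": [0,0,0],"delta_rot": [0,0,0],"hand": 7.5},{"delta_pos": [0,0,0],"delta_rot": [0,0,0],"hand": 6.9},{"delta_pos": [0,0,0],"delta_rot": [0,0,0],"hand": 6},{"delta_pos": [0,0,0],"delta_rot": [0,0,0],"hand": 6},{"delta_pos": [0,0,0],"delta_rot": [0,0,0],"hand": 6},{"delta_pos": [0,0,0],"delta_rot": [0,0,0],"hand": 6}]}}

```text
t: 21.3
eef_pos: [0.4891, -0.0108, 0.0546]
ee_rot: [3.141, -0.002, 0.416]
force: [-0.8, -0.3, 7.4]
width: 0.0666
```

```bash
python3 st.py p7 260 60
```

```text
{'t': np.float64(21.3), 'eef_pos': array([ 0.4891, -0.0108,  0.0546]), 'ee_rot': array([ 3.1412e+00, -1.9000e-03,  4.1620e-01]), 'force': array([-0.8255, -0.2727,  7.3504]), 'moment': array([ 0.0882,  0.3705, -0.0188]), 'width': np.float64(0.0666)}
```

View pics/p7.png

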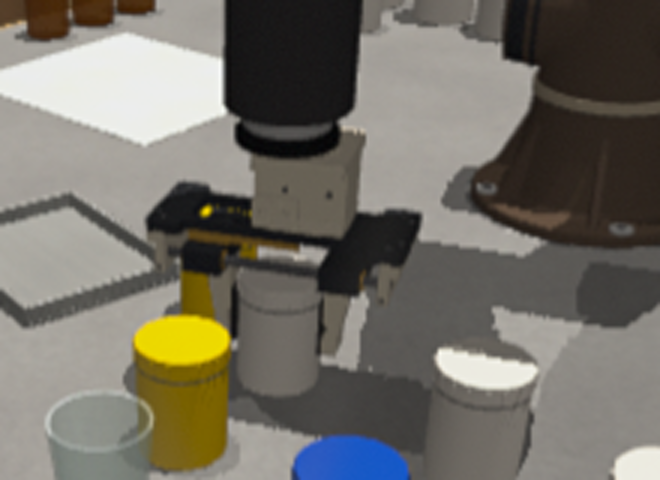

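```bash
python3 - <<'E'
from h import *
for i in range(4):
    grab_frame("top");s=get_state();print({k:np.round(s[k],4) for k in('t','eef_pos','force','moment','width')})
E
```

```text
{'t': np.float64(21.4), 'eef_pos': array([ 0.4891, -0.0107,  0.0546]), 'force': array([-0.3803, -0.0305,  7.1356]), 'moment': array([ 0.1224,  0.4267, -0.0136]), 'width': np.float64(0.0664)}
{'t': np.float64(21.45), 'eef_pos': array([ 0.4891, -0.0108,  0.0546]), 'force': array([-0.8235, -0.4202,  7.9274]), 'moment': array([ 0.0476,  0.3604, -0.0027]), 'width': np.float64(0.0666)}
{'t': np.float64(21.5), 'eef_pos': array([ 0.4891, -0.0108,  0.0546]), 'force': array([-0.543 , -0.6071,  7.146 ]), 'moment': array([ 0.0835,  0.3635, -0.0454]), 'width': np.float64(0.0663)}
{'t': np.float64(21.55), 'eef_pos': array([ 0.4891, -0.0108,  0.0546]), 'force': array([-0.4614, -0.4708,  6.5177]), 'moment': array([0.0518, 0.395 , 0.0145]), 'width': np.float64(0.0663)}
```

The width stays at 66.5 mm with a small push up, so the pads have caught the lid's lower edge. I reopen, go 4 mm lower and regrip so the hold is firm.

Request:
{"method": "move_arm", "body": {"rows": [{"delta_pos": [0,0,0],"delta_rot": [0,0,0],"hand": 7},{"delta_pos": [0,0,0],"delta_rot": [0,0,0],"hand": 7.8},{"delta_pos": [0,0,-0.2],"delta_rot": [0,0,0],"hand": 7.8},{"delta_pos": [0,0,-0.15],"delta_rot": [0,0,0],"hand": 7.4},{"delta_pos": [0,0,0],"delta_rot": [0,0,0],"hand": 6.9},{"delta_pos": [0,0,0],"delta_rot": [0,0,0],"hand": 6},{"delta_pos": [0,0,0],"delta_rot": [0,0,0],"hand": 6},{"delta_pos": [0,0,0],"delta_rot": [0,0,0],"hand": 6},{"delta_pos": [0,0,0],"delta_rot": [0,0,0],"hand": 6},{"delta_pos": [0,0,0],"delta_rot": [0,0,0],"hand": 6}]}}

```text
t: 22.55
eef_pos: [0.4879, -0.011, 0.0498]
ee_rot: [-3.141, 0.001, 0.416]
force: [-0.8, -0.3, -4.9]
width: 0.0661
```

```bash
python3 st.py
```

```text
{'t': np.float64(22.55), 'eef_pos': array([ 0.4879, -0.011 ,  0.0498]), 'ee_rot': array([-3.1414e+00,  6.0000e-04,  4.1570e-01]), 'force': array([-0.7803, -0.2928, -4.8702]), 'moment': array([-0.0464, -0.0508,  0.0191]), 'width': np.float64(0.0661)}
```

Request:
{"method": "move_arm", "body": {"rows": [{"delta_pos": [0,0,4],"delta_rot": [0,0,0],"hand": 6},{"delta_pos": [0,0,4],"delta_rot": [0,0,0],"hand": 6},{"delta_pos": [0,0,4],"delta_rot": [0,0,0],"hand": 6},{"delta_pos": [0,0,0],"delta_rot": [0,0,0],"hand": 6},{"delta_pos": [0,0,0],"delta_rot": [0,0,0],"hand": 6},{"delta_pos": [0,0,0],"delta_rot": [0,0,0],"hand": 6},{"delta_pos": [-1.6,3.6,0],"delta_rot": [0,0,0],"hand": 6},{"delta_pos": [1.6,-3.6,0],"delta_rot": [0,0,0],"hand": 6},{"delta_pos": [1.6,-3.6,0],"delta_rot": [0,0,0],"hand": 6},{"delta_pos": [-1.6,3.6,0],"delta_rot": [0,0,0],"hand": 6}]}}

```text
t: 23.55
eef_pos: [0.4893, -0.019, 0.1677]
ee_rot: [3.14, 0.005, 0.404]
force: [-0.6, 3.2, -4.6]
width: 0.0663
```

Request:
{"method": "move_arm", "body": {"rows": [{"delta_pos": [-1.6,3.6,0],"delta_rot": [0,0,0],"hand": 6},{"delta_pos": [1.6,-3.6,0],"delta_rot": [0,0,0],"hand": 6},{"delta_pos": [1.6,-3.6,0],"delta_rot": [0,0,0],"hand": 6},{"delta_pos": [-1.6,3.6,0],"delta_rot": [0,0,0],"hand": 6},{"delta_pos": [-1.6,3.6,0],"delta_rot": [0,0,0],"hand": 6},{"delta_pos": [1.6,-3.6,0],"delta_rot": [0,0,0],"hand": 6},{"delta_pos": [1.6,-3.6,0],"delta_rot": [0,0,0],"hand": 6},{"delta_pos": [-1.6,3.6,0],"delta_rot": [0,0,0],"hand": 6},{"delta_pos": [0,0,0],"delta_rot": [0,0,0],"hand": 6},{"delta_pos": [0,0,0],"delta_rot": [0,0,0],"hand": 6}]}}

```text
t: 24.55
eef_pos: [0.4872, -0.0113, 0.1685]
ee_rot: [-3.141, 0.003, 0.416]
force: [-0.2, 0.1, -3.9]
width: 0.0663
```

```bash
python3 rec.py shC; python3 -c "
import cv2;f=cv2.imread('pics/shC.png')[40:240,260:520];cv2.imwrite('pics/shCc.png',cv2.resize(f,None,fx=2.5,fy=2.5))"
```

```text
[ 2.600e+01  1.950e-02 -1.890e-02 -4.201e+00 -1.062e-01  2.200e-02
 -5.040e-02  4.882e-01 -1.090e-02  1.701e-01  6.620e-02]
fx std 0.438 [0.176 0.145 0.239 0.313 0.086 0.164]
fy std 0.528 [0.201 0.433 0.206 0.288 0.196 0.093]
fz std 0.375 [0.034 0.056 0.039 0.048 0.216 0.1  ]
mx std 0.022 [0.006 0.009 0.003 0.004 0.015 0.002]
my std 0.027 [0.009 0.009 0.01  0.009 0.011 0.024]
mz std 0.024 [0.001 0.007 0.01  0.007 0.014 0.011]
```

View pics/shCc.png

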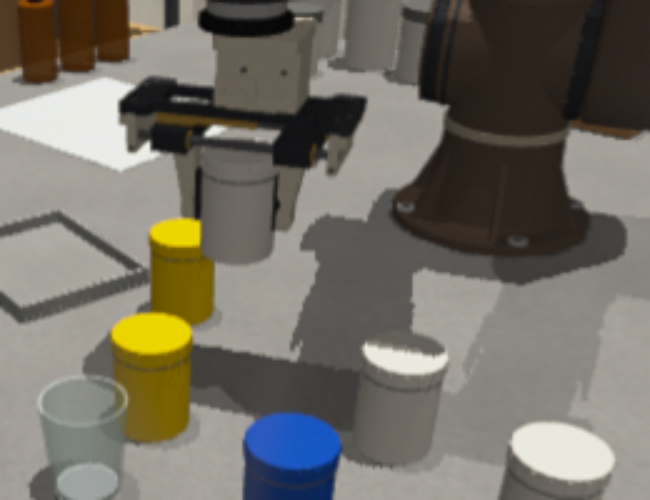

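C is silent too (mx std 0.022), so A is the rattler. I set C back.

Request:
{"method": "move_arm", "body": {"rows": [{"delta_pos": [0,0,-4],"delta_rot": [0,0,0],"hand": 6},{"delta_pos": [0,0,-4],"delta_rot": [0,0,0],"hand": 6},{"delta_pos": [0,0,-2.5],"delta_rot": [0,0,0],"hand": 6},{"delta_pos": [0,0,-0.8],"delta_rot": [0,0,0],"hand": 6},{"delta_pos": [0,0,-0.4],"delta_rot": [0,0,0],"hand": 6},{"delta_pos": [0,0,-0.2],"delta_rot": [0,0,0],"hand": 6},{"delta_pos": [0,0,0],"delta_rot": [0,0,0],"hand": 6},{"delta_pos": [0,0,0],"delta_rot": [0,0,0],"hand": 6},{"delta_pos": [0,0,0],"delta_rot": [0,0,0],"hand": 6},{"delta_pos": [0,0,0],"delta_rot": [0,0,0],"hand": 6}]}}

```text
t: 27.05
eef_pos: [0.4885, -0.0108, 0.0516]
ee_rot: [3.142, -0.001, 0.416]
force: [0.6, -0.1, -4.3]
width: 0.0659
```

```bash
python3 st.py
```

```text
{'t': np.float64(27.05), 'eef_pos': array([ 0.4885, -0.0108,  0.0516]), 'ee_rot': array([ 3.1415e+00, -1.2000e-03,  4.1590e-01]), 'force': array([ 0.5776, -0.0954, -4.3053]), 'moment': array([-0.023 , -0.0162, -0.0056]), 'width': np.float64(0.0659)}
```

Request:
{"method": "move_arm", "body": {"rows": [{"delta_pos": [0,0,-0.1],"delta_rot": [0,0,0],"hand": 6},{"delta_pos": [0,0,-0.05],"delta_rot": [0,0,0],"hand": 6},{"delta_pos": [0,0,0],"delta_rot": [0,0,0],"hand": 6.8},{"delta_pos": [0,0,0],"delta_rot": [0,0,0],"hand": 7.4},{"delta_pos": [0,0,0],"delta_rot": [0,0,0],"hand": 8.2},{"delta_pos": [0,0,0],"delta_rot": [0,0,0],"hand": 8.76},{"delta_pos": [0,0,0],"delta_rot": [0,0,0],"hand": 8.76},{"delta_pos": [0,0,3],"delta_rot": [0,0,0],"hand": 8.76},{"delta_pos": [0,0,5],"delta_rot": [0,0,0],"hand": 8.76},{"delta_pos": [0,0,5],"delta_rot": [0,0,0],"hand": 8.76}]}}

```text
t: 28.05
eef_pos: [0.4875, -0.0113, 0.1807]
ee_rot: [3.142, 0.002, 0.416]
force: [2.2, 0.9, -0.6]
width: 0.0876
```

```bash
python3 st.py p8 260 60; python3 - <<'E'
from h import *
f=grab_frame("scene");g=grab_frame("top")
for nm,im in (("scene",f),("top",g)):
    hsv=cv2.cvtColor(im,cv2.COLOR_BGR2HSV)
    m=((hsv[...,2]>(185 if nm=="scene" else 175))&(hsv[...,1]<45)).astype(np.uint8)
    n,l,s,c=cv2.connectedComponentsWithStats(m)
    for i in range(1,n):
        if 150<s[i,4]<1000 : print(nm,s[i],c[i],plane(nm,c[i],.092).round(4))
E
```

```text
{'t': np.float64(28.05), 'eef_pos': array([ 0.4875, -0.0113,  0.1807]), 'ee_rot': array([3.1416e+00, 2.2000e-03, 4.1590e-01]), 'force': array([ 2.1811,  0.8936, -0.6204]), 'moment': array([ 0.0138, -0.3771, -0.0196]), 'width': np.float64(0.0876)}
scene [577  84  63  31 913] [605.067908   98.3263965] [-0.2614  0.3156  0.092 ]
scene [199  88  37  14 212] [217.08018868  94.95283019] [ 0.4797 -0.5657  0.092 ]
scene [621  99  19  21 273] [632.00732601 109.3040293 ] [-0.2117  0.3907  0.092 ]
scene [405 178  34  12 261] [421.67049808 183.66283525] [0.5074 0.1801 0.092 ]
scene [190 183  50  27 336] [214.125      197.44345238] [ 0.8168 -0.0814  0.092 ]
scene [464 209  42  23 727] [484.75928473 220.00962861] [0.5381 0.3231 0.092 ]
top [492  83  29  23 560] [505.80892857  93.80535714] [ 0.8918 -0.5286  0.092 ]
top [521  83  28  22 551] [534.54446461  93.42649728] [ 0.8918 -0.6071  0.092 ]
top [257  85  28  23 611] [270.32569558  96.31423895] [0.8924 0.1053 0.092 ]
top [287  85  28  23 622] [300.10289389  96.0755627 ] [0.8922 0.0263 0.092 ]
top [317  85  27  23 576] [329.55208333  95.68055556] [
[... 571 characters left out ...]
[135  86  29  24 613] [149.41924959  97.40293638] [0.8926 0.4221 0.092 ]
top [166  86  28  23 633] [179.66192733  97.11532385] [0.8926 0.3435 0.092 ]
top [196  86  28  23 565] [210.02831858  96.88672566] [0.8925 0.2642 0.092 ]
top [227  86  28  23 595] [239.96134454  96.67563025] [0.8922 0.1855 0.092 ]
top [349 132  18  17 209] [357.49760766 140.27272727] [ 0.7666 -0.1216  0.092 ]
top [169 219  27  26 555] [182.14774775 231.78918919] [0.5364 0.322  0.092 ]
top [577 286  19  23 335] [586.2119403  296.91940299] [ 0.3567 -0.6637  0.092 ]
top [598 286  20  22 366] [607.50273224 296.59016393] [ 0.3563 -0.7163  0.092 ]
top [621 286  17  21 294] [628.8877551  296.05782313] [ 0.3564 -0.7694  0.092 ]
```

View pics/p8.png

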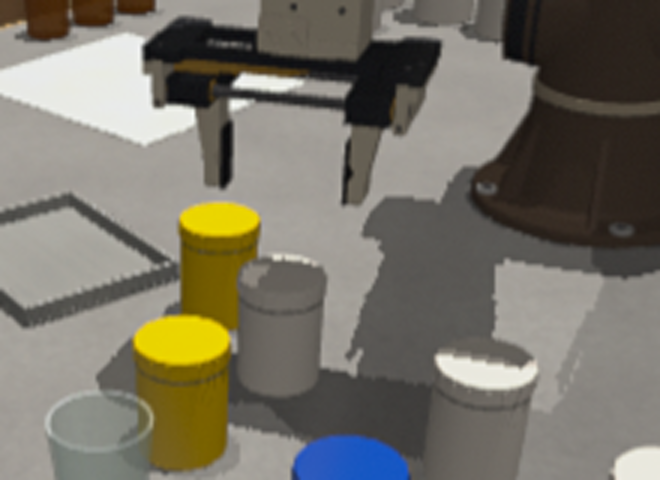

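C stands back in place (px 281,325), and A is now at (0.538, 0.323). I return to A.

Request:
{"method": "move_arm", "body": {"rows": [{"delta_pos": [0.71,4.77,0],"delta_rot": [0,0,0],"hand": 8.76},{"delta_pos": [0.71,4.77,0],"delta_rot": [0,0,0],"hand": 8.76},{"delta_pos": [0.71,4.77,0],"delta_rot": [0,0,0],"hand": 8.76},{"delta_pos": [0.71,4.77,0],"delta_rot": [0,0,0],"hand": 8.76},{"delta_pos": [0.71,4.77,0],"delta_rot": [0,0,0],"hand": 8.76},{"delta_pos": [0.71,4.77,0],"delta_rot": [0,0,0],"hand": 8.76},{"delta_pos": [0.71,4.77,0],"delta_rot": [0,0,0],"hand": 8.76},{"delta_pos": [0,0,-3],"delta_rot": [0,0,0],"hand": 8.76},{"delta_pos": [0,0,-2],"delta_rot": [0,0,0],"hand": 8.76},{"delta_pos": [0,0,0],"delta_rot": [0,0,0],"hand": 8.76}]}}

```text
t: 29.2
eef_pos: [0.5357, 0.3215, 0.1249]
ee_rot: [3.139, 0.008, 0.416]
force: [-0.4, 0.1, -0.6]
width: 0.0878
```

```bash
python3 st.py p9 400 120
```

```text
{'t': np.float64(29.2), 'eef_pos': array([0.5357, 0.3215, 0.1249]), 'ee_rot': array([3.1391, 0.0077, 0.4158]), 'force': array([-0.3592,  0.0776, -0.6495]), 'moment': array([-0.1618,  0.004 , -0.0178]), 'width': np.float64(0.0878)}
```

View pics/p9.png

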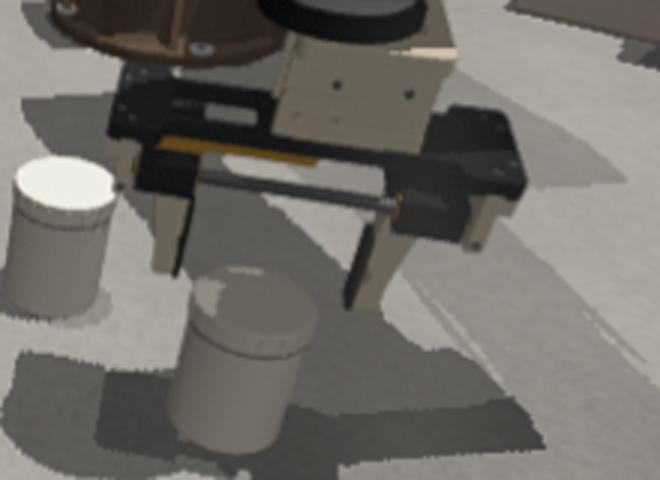

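The fingers straddle A's lid (px 253,308 in the crop).

Request:
{"method": "move_arm", "body": {"rows": [{"delta_pos": [0,0,0],"delta_rot": [0,0,0],"hand": 8.76},{"delta_pos": [0,0,-3.5],"delta_rot": [0,0,0],"hand": 8.76},{"delta_pos": [0,0,-3.5],"delta_rot": [0,0,0],"hand": 8.76},{"delta_pos": [0,0,-0.9],"delta_rot": [0,0,0],"hand": 8.76},{"delta_pos": [0,0,0],"delta_rot": [0,0,0],"hand": 7.5},{"delta_pos": [0,0,0],"delta_rot": [0,0,0],"hand": 6.9},{"delta_pos": [0,0,0],"delta_rot": [0,0,0],"hand": 6},{"delta_pos": [0,0,0],"delta_rot": [0,0,0],"hand": 6},{"delta_pos": [0,0,0],"delta_rot": [0,0,0],"hand": 6},{"delta_pos": [0,0,0],"delta_rot": [0,0,0],"hand": 6}], "force": 50}}

```text
t: 30.25
eef_pos: [0.5389, 0.3236, 0.0525]
ee_rot: [-3.141, -0.003, 0.416]
force: [-0.4, -0.4, 7.7]
width: 0.0651
```

```bash
python3 st.py p10 400 120; python3 st.py
```

```text
{'t': np.float64(30.25), 'eef_pos': array([0.5389, 0.3236, 0.0525]), 'ee_rot': array([-3.1409e+00, -2.9000e-03,  4.1620e-01]), 'force': array([-0.4178, -0.4319,  7.6642]), 'moment': array([-0.3743,  0.167 , -0.0284]), 'width': np.float64(0.0651)}
{'t': np.float64(30.3), 'eef_pos': array([0.5388, 0.3236, 0.0525]), 'ee_rot': array([-3.1409e+00, -2.8000e-03,  4.1620e-01]), 'force': array([-0.0426, -0.9649,  7.1543]), 'moment': array([-0.3933,  0.1873, -0.1104]), 'width': np.float64(0.0653)}
```

View pics/p10.png

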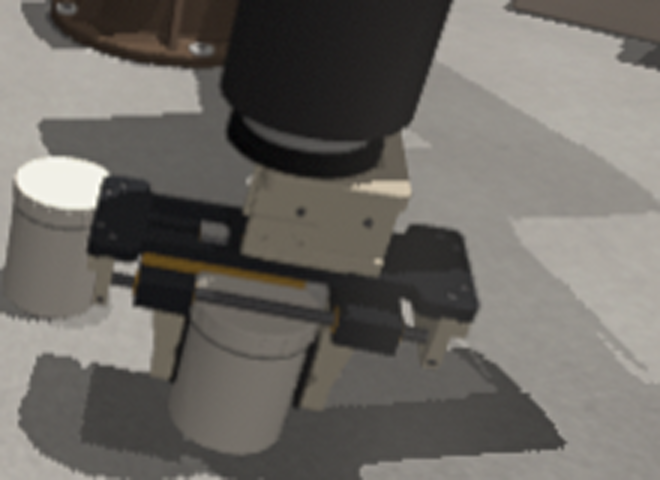

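Request:
{"method": "move_arm", "body": {"rows": [{"delta_pos": [0,0,2],"delta_rot": [0,0,0],"hand": 6},{"delta_pos": [0,0,4],"delta_rot": [0,0,0],"hand": 6},{"delta_pos": [0,0,4],"delta_rot": [0,0,0],"hand": 6},{"delta_pos": [0,0,3],"delta_rot": [0,0,0],"hand": 6},{"delta_pos": [0,0,1],"delta_rot": [0,0,0],"hand": 6},{"delta_pos": [0,0,0],"delta_rot": [0,0,0],"hand": 6},{"delta_pos": [-0.1,-1,0],"delta_rot": [0,0,0],"hand": 6},{"delta_pos": [-0.2,-2,0],"delta_rot": [0,0,0],"hand": 6},{"delta_pos": [-0.3,-3,0],"delta_rot": [0,0,0],"hand": 6},{"delta_pos": [-0.4,-4,0],"delta_rot": [0,0,0],"hand": 6}]}}

```text
t: 31.3
eef_pos: [0.5268, 0.2211, 0.1884]
ee_rot: [3.141, 0.003, 0.417]
force: [1.4, -0.7, -3.5]
width: 0.0652
```

```bash
python3 st.py
```

```text
{'t': np.float64(31.3), 'eef_pos': array([0.5268, 0.2211, 0.1884]), 'ee_rot': array([3.1408, 0.0033, 0.4167]), 'force': array([ 1.4282, -0.6554, -3.5047]), 'moment': array([ 0.006 , -0.1413, -0.0447]), 'width': np.float64(0.0652)}
```

Request:
{"method": "move_arm", "body": {"rows": [{"delta_pos": [-0.4,-4.2,0],"delta_rot": [0,0,0],"hand": 6},{"delta_pos": [-0.4,-4.2,0],"delta_rot": [0,0,0],"hand": 6},{"delta_pos": [-0.4,-4.2,0],"delta_rot": [0,0,0],"hand": 6},{"delta_pos": [-0.4,-4.2,0],"delta_rot": [0,0,0],"hand": 6},{"delta_pos": [-0.4,-4.2,0],"delta_rot": [0,0,0],"hand": 6},{"delta_pos": [-0.4,-4.2,0],"delta_rot": [0,0,0],"hand": 6},{"delta_pos": [-0.4,-4.2,0],"delta_rot": [0,0,0],"hand": 6},{"delta_pos": [-0.4,-4.2,0],"delta_rot": [0,0,0],"hand": 6},{"delta_pos": [-0.4,-4.2,0],"delta_rot": [0,0,0],"hand": 6},{"delta_pos": [-0.4,-4.2,0],"delta_rot": [0,0,0],"hand": 6}]}}

```text
t: 32.3
eef_pos: [0.4854, -0.1993, 0.189]
ee_rot: [-3.14, 0.002, 0.415]
force: [1.3, 0.5, -4.5]
width: 0.0653
```

Request:
{"method": "move_arm", "body": {"rows": [{"delta_pos": [-0.5,-3.5,0],"delta_rot": [0,0,0],"hand": 6},{"delta_pos": [-0.4,-2.5,0],"delta_rot": [0,0,0],"hand": 6},{"delta_pos": [-0.3,-2,0],"delta_rot": [0,0,0],"hand": 6},{"delta_pos": [-0.2,-1.3,0],"delta_rot": [0,0,0],"hand": 6},{"delta_pos": [0,-0.7,-0.5],"delta_rot": [0,0,0],"hand": 6},{"delta_pos": [0,0,-1],"delta_rot": [0,0,0],"hand": 6},{"delta_pos": [0,0,-1],"delta_rot": [0,0,0],"hand": 6},{"delta_pos": [0,0,-0.5],"delta_rot": [0,0,0],"hand": 6},{"delta_pos": [0,0,0],"delta_rot": [0,0,0],"hand": 6},{"delta_pos": [0,0,0],"delta_rot": [0,0,0],"hand": 6}]}}

```text
t: 33.3
eef_pos: [0.4743, -0.2966, 0.1606]
ee_rot: [3.142, 0.0, 0.417]
force: [0.9, -0.6, -5.0]
width: 0.0654
```

```bash
python3 st.py; python3 rec.py fin; python3 - <<'E'
from h import *
f=grab_frame("top");cv2.imwrite("pics/ft.png",f)
E
```

```text
{'t': np.float64(33.3), 'eef_pos': array([ 0.4743, -0.2966,  0.1606]), 'ee_rot': array([3.1415e+00, 1.0000e-04, 4.1690e-01]), 'force': array([ 0.8936, -0.5986, -5.006 ]), 'moment': array([-0.0638, -0.0693, -0.0082]), 'width': np.float64(0.0654)}
[ 3.4750e+01 -2.5400e-02  8.8150e-01 -4.2249e+00 -7.0500e-02 -5.3000e-02
 -3.6800e-02  4.7390e-01 -2.9700e-01  1.6060e-01  6.5500e-02]
fx std 0.442 [0.129 0.316 0.093 0.046 0.153 0.358]
fy std 0.515 [0.269 0.231 0.234 0.166 0.145 0.199]
fz std 0.494 [0.365 0.102 0.239 0.07  0.177 0.231]
mx std 0.021 [0.008 0.01  0.006 0.003 0.004 0.002]
my std 0.031 [0.009 0.008 0.011 0.014 0.015 0.016]
mz std 0.036 [0.012 0.003 0.018 0.015 0.012 0.003]
```

View pics/fin.png

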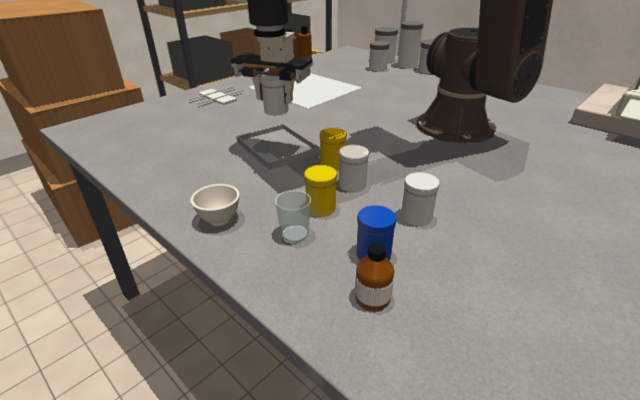

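View pics/ft.png

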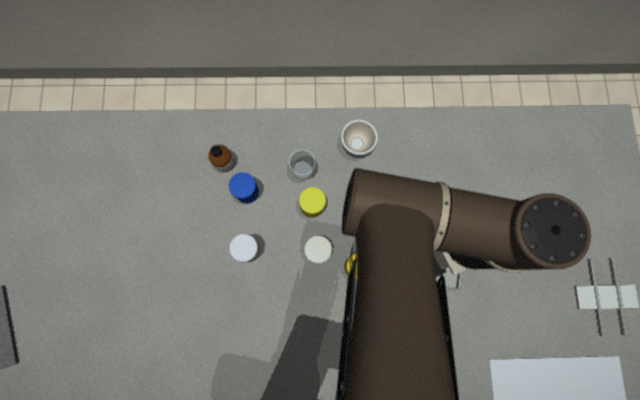

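A hangs upright over the tray at (0.474, −0.297), and all the others stand in place. A was first shaken in a poor grip, so I make one small quick nudge in this firm grip to confirm the rattle, returning to the same spot.

Request:
{"method": "move_arm", "body": {"rows": [{"delta_pos": [-1.2,2.8,0],"delta_rot": [0,0,0],"hand": 6},{"delta_pos": [1.2,-2.8,0],"delta_rot": [0,0,0],"hand": 6},{"delta_pos": [0,0,0],"delta_rot": [0,0,0],"hand": 6},{"delta_pos": [0,0,0],"delta_rot": [0,0,0],"hand": 6},{"delta_pos": [0,0,0],"delta_rot": [0,0,0],"hand": 6},{"delta_pos": [0,0,0],"delta_rot": [0,0,0],"hand": 6},{"delta_pos": [0,0,0],"delta_rot": [0,0,0],"hand": 6},{"delta_pos": [0,0,0],"delta_rot": [0,0,0],"hand": 6},{"delta_pos": [0,0,0],"delta_rot": [0,0,0],"hand": 6},{"delta_pos": [0,0,0],"delta_rot": [0,0,0],"hand": 6}]}}

```text
t: 35.85
eef_pos: [0.4738, -0.2969, 0.1606]
ee_rot: [-3.141, 0.0, 0.416]
force: [0.6, 1.1, -4.8]
width: 0.0652
```

```bash
python3 rec.py fin2; python3 -c "
import numpy as np;print(np.load('fin2.npy')[:,[0,4,5]].round(2).T)"
```

```text
[ 3.7300e+01 -1.0734e+00  1.3500e-02 -4.2607e+00 -9.1000e-03 -4.1100e-02
  1.5700e-02  4.7390e-01 -2.9700e-01  1.6050e-01  6.5100e-02]
fx std 0.459 [0.272 0.074 0.201 0.152 0.111 0.207]
fy std 0.54 [0.128 0.33  0.372 0.267 0.07  0.361]
fz std 0.467 [0.148 0.101 0.159 0.139 0.353 0.133]
mx std 0.103 [0.022 0.04  0.138 0.037 0.002 0.015]
my std 0.055 [0.01  0.022 0.059 0.004 0.015 0.01 ]
mz std 0.033 [0.008 0.007 0.002 0.026 0.011 0.018]
[[ 3.585e+01  3.590e+01  3.595e+01  3.600e+01  3.605e+01  3.610e+01
   3.615e+01  3.620e+01  3.625e+01  3.630e+01  3.635e+01  3.640e+01
   3.645e+01  3.650e+01  3.655e+01  3.660e+01  3.665e+01  3.670e+01
   3.675e+01  3.680e+01  3.685e+01  3.690e+01  3.695e+01  3.700e+01
   3.705e+01  3.710e+01  3.715e+01  3.720e+01  3.725e+01  3.730e+01]
 [ 2.200e-01  4.000e-02 -2.800e-01 -3.200e-01 -5.000e-02  1.000e-01
   1.000e-01 -7.000e-02 -2.100e-01 -2.400e-01  1.000e-02  7.000e-02
   4.000e-02 -1.100e-01 -2.300e-01 -1.500e-01 -1.000e-02  3.000e-02
  -1.000e-02 -1.600e-01 -1.500e-01 -1.200e-01  3.000e-02  2.000e-02
  -2.000e-02 -2.000e-01 -1.700e-01 -9.000e-02  6.000e-02 -1.000e-02]
 [-1.200e-01 -1.800e-01 -1.200e-01 -3.000e-02  9.000e-02  5.000e-02
  -1.100e-01 -1.200e-01 -7.000e-02 -3.000e-02  5.000e-02  2.000e-02
  -6.000e-02 -1.100e-01 -6.000e-02  3.000e-02  3.000e-02 -1.000e-01
  -7.000e-02 -1.000e-01  3.000e-02 -4.000e-02  1.000e-02 -1.000e-01
  -7.000e-02 -6.000e-02 -5.000e-02 -5.000e-02 -5.000e-02 -4.000e-02]]
```

This confirms it: A sways at 3.5 Hz (0.14 N m) in the firm grip. I let it settle for a second, check that it hangs upright, and hand in.

Request:
{"method": "move_arm", "body": {"rows": [{"delta_pos": [0,0,0],"delta_rot": [0,0,0],"hand": 6},{"delta_pos": [0,0,0],"delta_rot": [0,0,0],"hand": 6},{"delta_pos": [0,0,0],"delta_rot": [0,0,0],"hand": 6},{"delta_pos": [0,0,0],"delta_rot": [0,0,0],"hand": 6},{"delta_pos": [0,0,0],"delta_rot": [0,0,0],"hand": 6},{"delta_pos": [0,0,0],"delta_rot": [0,0,0],"hand": 6},{"delta_pos": [0,0,0],"delta_rot": [0,0,0],"hand": 6},{"delta_pos": [0,0,0],"delta_rot": [0,0,0],"hand": 6},{"delta_pos": [0,0,0],"delta_rot": [0,0,0],"hand": 6},{"delta_pos": [0,0,0],"delta_rot": [0,0,0],"hand": 6}]}}

```text
t: 38.35
eef_pos: [0.4739, -0.297, 0.1606]
ee_rot: [3.142, -0.0, 0.416]
force: [-0.1, -1.2, -4.1]
width: 0.065
```

```bash
python3 st.py f3 180 30; python3 - <<'E'
from h import *
for z in (.11,.202): print(proj("scene",(.4739,-.297,z))-np.array([180,30]))
E
```

```text
{'t': np.float64(38.35), 'eef_pos': array([ 0.4739, -0.297 ,  0.1606]), 'ee_rot': array([ 3.1416, -0.    ,  0.4159]), 'force': array([-0.0947, -1.1797, -4.0737]), 'moment': array([ 0.0142, -0.0172,  0.0248]), 'width': np.float64(0.065)}
[95.07892651 80.48986597]
[92.47838403 46.2391096 ]
```

View pics/f3.png

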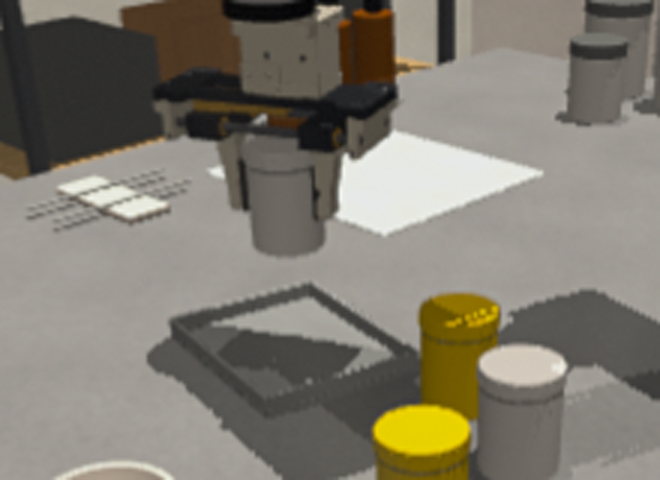

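The jar hangs upright. Its base at crop px (289,243) matches the projected point (285,241) for z = 0.11 over the tray's middle. Handing in.

```bash
python3 -c "
from station import *
print(job_done())"
```

```text
the job is handed in; nothing more can be done
None
```

The rattling jar is the leftmost one. It is now held still and upright above the middle of the tray, with its underside about 9 cm above the rim. I handed in with the clock at about 38 s, against the 72 s limit.

- **Order:** I lifted, shook, steadied and set back all three jars, going from left to right.
- **Which one rattles:** Only the left jar swayed at 3.5 Hz, with a moment of about 0.3 N m and a force of about 0.8 N. The middle and right jars showed only sensor noise, about 0.02 N m.
- **Final hold:** The last readings gave the jar at (0.474, −0.297), over the measured tray centre. They also showed no tilt of the tool and a firm grip on the jar body.
- **Bystanders:** The last pictures showed the middle and right jars back upright in place. The beaker, bottle, mortar and look-alike jars were untouched.

**What did not go cleanly:**
- My first grip on the left jar caught its lid edge, so it slipped a few millimetres. It was set back upright about 6 mm from where it had stood before I fetched it again.
- Because of that poor grip, I gave the left jar one small extra nudge over the tray in the firm grip. It rattled again at 3.5 Hz, about 0.14 N m.
- I also had to reopen and regrip the right jar once before lifting it.

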